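# Push the polished case home in its rack lane

### The job

Push the polished wooden case that stands on the open front of the rack straight down the empty lane behind it, until it stands fully home and square against the lane's back stop. Neither the case nor the robot may touch the guide rail on either side of that lane, since the metal would scuff the polish. Use only the fingers to push, keep off its lid knob, never lift or tip the case, and leave the two stored cases and everything else where they are.

Things in the scene. Friction and masses are not known exactly. Their poses are not given: they have to be found in the camera images.
- case: The case to push: dark polished hardwood box with a flat lid, 112 mm long (x), 92 mm wide (y), 50 mm high, plus a brass knob on the lid. Origin: centre of the underside. Stands loose on the rack's board before the empty lane, up to 16 mm off its centre line, turned up to 0.17 rad from the lane's x. 0.4 to 0.8 kg; slides with ordinary friction (2 to 6 N) and turns easily if pushed off centre.
- case_end (a point): Middle of that case's near end wall (the end facing the robot, with a flush brass lock plate), 20 mm above the underside and 56 mm to -x of the case's origin. Axes as the case's.
- case_knob: Brass knob fixed on the middle of that case's lid, 24 mm across, 21 mm high. Origin: its foot, on top of the lid (50 mm above the case's origin). Not to be touched.
- lane_free: The empty lane of the rack, fixed. Origin: on the board's top surface, at the lane's mouth, midway between its rails; x runs down the lane away from the robot, y to the left, z up. Clear width between the rails 110 mm (9 mm of play each side of the case). The rails run from x = 0 to 150 mm. Before the mouth (x below 0) the board is open and flat for 190 mm, level with the lane's floor.
- lane_stop (a point): Middle of the face of the empty lane's back stop, a rigid steel plate 38 mm high across the lane; x = 145 mm, z = 20 mm in the lane's frame, same axes. With the case home its far end lies on this face: its origin is then at x = 89 mm and its near end at x = 33 mm in the lane's frame.
- rail_left: Left guide rail of the empty lane (at the lane's +y), fixed and rigid: an aluminium flat bar 8 mm thick, 150 mm long, standing on short posts, from 10 to 36 mm above the board. Origin: at its mouth end, on its inner face, at board level (y = +55 mm in the lane's frame); x along the rail.
- rail_right: Right guide rail of the empty lane (at the lane's -y), the mirror image: origin at its mouth end, on its inner face, at board level (y = -55 mm in the lane's frame).
- rack: The rack's plywood board, fixed on the bench, 360 mm deep, 400 mm wide, 18 mm thick. Origin: on the bench (18 mm below the board's top), under the mouth of the middle lane; x down the lanes. The board reaches from x = -190 to 170 mm. It carries three equal parallel lanes at y = -128, 0 and 128 mm; which one is empty varies.
- case_b: A stored case of the same kind and size, home in another lane. Origin: centre of the underside. Leave it.
- case_c: A second stored case of the same kind and size, home in the remaining lane. Origin: centre of the underside. Leave it.
- finial: Small turned light-wood finial, 30 mm across the foot, 55 mm high, standing on the rack's open front before the lane of case_b. Origin: centre of its foot. Leave it.
- collet: Steel collet, 32 mm across at the top, 40 mm high, standing on the rack's open front before the lane of case_c. Origin: centre of its foot. Leave it.
- rosette: Brass rosette disc, 112 mm across, 9 mm thick, lying on the bench to the left of the rack. Origin: centre of the underside. Leave it.
- bowl: Turned wooden bowl, 110 mm across, 50 mm high, on the bench to the right of the rack. Origin: centre of the underside. Leave it.
- chuck_key: Steel T-shaped chuck key, 95 mm long, 14 mm high, lying on the bench to the right of the rack. Origin: on the bench under the middle of its shank. Leave it.
There are look-alikes about, which are no part of the job. What is shaped like the case but purple or turquoise is not meant.

How it is judged:
By the outcome, as a careful person would: the job done as asked, in the order asked, and still so for the second after the job is handed in, with the robot touching nothing.
It also fails if it takes over 64 s, if anything falls off the work surface, if the arm or the gripper's body presses on something with over 40 N, if the wrist force passes 120 N, or if a joint passes its speed limit or range.

### The arm

A 6-joint arm with a two-finger parallel gripper is mounted at the origin on the work surface. World frame = base frame: x ahead of the robot, y to its left, z up, the work surface at z = 0. Lengths are in m, angles in rad, forces in N, time in s.
With the tool pointing down it reaches from about 0.25 to 0.725 m from the base axis. Payload 4 kg.
Tool frame: the origin (TCP) lies on the centre line of the jaws, within the pads' length; the fingertips stand 22 mm ahead of it and the grasp point (between the pads) lies 3 mm ahead of it; z points along the fingers, y is the line along which they close (so a half turn about z gives the same grasp; the last joint's range is limited). The gripper opens to 85 mm and grips with 20 to 120 N. Pads are 22 mm wide; open, the fingers measure 114 mm over their backs; the gripper's body (76 mm by 85 mm) begins 54 mm behind the grasp point. The pads swing forward as they close: fully open they stand 13 mm farther back than shut.
Start: joints at [1.349, 0.241, 0.005, 1.335, 0, 1.571], TCP at [0.11, 0.488, 0.253] pointing down, gripper open.
Joint ranges: [-2.72, 2.72], [-1.05, 1.87], [-1.09, 1.28], [-1.99, 2.15], [-1.42, 1.44], [-3.14, 3.14]. Speed limits (rad/s): [2.79, 2.79, 3.14, 3.14, 3.14, 3.14].

### API

Orientations are given as a unit quaternion [x, y, z, w].
In Python, from workcell import bot gives the robot as it stands.
- The arm moves only by the shell command python3 -m inch 'ROWS'. ROWS is JSON, one flat list of numbers, 7 for each row, row after row: the shift along the world's x, y, z in mm, then the turn, a rotation vector about the world's x, y, z in rad, then the opening in per cent of the stroke, from 0 (shut) to 100 (fully open). A call has 1 to 8 rows; each row is the pose to reach, as a shift and turn from the pose commanded when the call began; what a row does not reach only later rows make up. A row lasts 1/12 s, in which the tool goes at most 41.7 mm and 7.16 degrees, less where a joint would pass 70% of its speed; a pose out of reach is approached as far as the arm can. A call with a gripper value outside its range is refused whole. The fingers move at their own pace and stop on an object; the grip force is fixed at half the most. Time passes only in rows, so rows that repeat a pose let the fingers close. It gives the time, the measured TCP pose, the force, the opening and the grip force at its end, in the units of the state.
- bot.get_obs(): the state, without advancing time (a new reading comes with each control period).
- bot.camera(name): name is "side" or "top" or "wrist"; returns the picture (480x640x3 uint8, blue, green, red); there is no depth.
- bot.camera_info(name): a dict with "intrinsics" (3x3 intrinsics, pixels), "camera_from_world" (4x4, takes a point from world to camera coordinates); the wrist camera has in their place "hand_eye" (4x4, takes a point from camera to tool coordinates, whose origin is the TCP and whose axes are the flange's). Camera axes: x right, y down, z forward; pixel columns grow to the right and rows downward; lengths in m; the calibration is good to about 2 mm. A picture is of the moment at which its call begins: read the wrist's pose just before it. camera_info takes no time and is no camera call.
- bot.job_done(): hands the job in; it is judged then, once.
Trained networks look in the newest picture that a camera, given by its name, has taken for a name from the list of things; names that differ only in an ending like _2 or _b are one class to them, and where a whole thing is asked for, a point or a joint stands for the part that bears it (a point fixed in the world has none). Each returns a list of dicts, best first, with "confidence" (0 to 1); they miss things now and then, are a little off and sometimes report something else, mostly with a low value. They report only what shows in the picture. A call takes as long as a camera call. They do not tell look-alikes from the thing itself.
- bot.silhouettes(camera, target): "mask" (480x640 bool, what is visible of it) and "uv" ([column, row] in pixels, amid what is visible of it).
- bot.spot_point(camera, target): "uv" ([column, row] in pixels: a listed point, or the origin of a listed thing).
The state is a dict: "clock": time; "joint_pos": joint angles; "joint_vel": joint speeds; "tau": joint torques, N m; "eef_pos": TCP position; "tool_rot": TCP orientation; "ft_force": force on the tool from outside, world axes, zero at the start; "ft_torque": the same for the moment, N m; "grip_width": finger opening in m; "grasp_force": force on a finger pad.
Only numpy, scipy, OpenCV 4.12 (cv2) and the standard library are available. Lean on these libraries where they do the work, as an engineer would, in place of code of your own. Each camera call takes 0.05 s, during which the arm holds its last target. There are 200 camera calls.

## Working session

There is one attempt and no reset: what is moved stays moved. The work goes in short steps, Python scripts to look and compute and a shell command to move; the robot and the scene stay as the last step left them, time stands still between calls to the robot, and variables do not carry over. Pictures are saved under pics/ and viewed, at most 12 in all, crops included, and the job is handed in when it is done.

```bash
mkdir -p pics; ls
python3 - <<'E'
from workcell import bot
import cv2,numpy as np
for n in("top","side"):
    cv2.imwrite(f"pics/{n}0.png",bot.camera(n))
    i=bot.camera_info(n);print(n,np.round(i["intrinsics"],1).tolist(),np.round(i["camera_from_world"],3).tolist())
    for t in("case","case_knob","case_end","lane_free","lane_stop","rail_left","rail_right","rack","finial","collet"):
        print(t,[(np.round(d["uv"],1).tolist(),round(d["confidence"],2)) for d in bot.spot_point(n,t)])
print(bot.camera_info("wrist"));print(bot.get_obs())
E
```

```text
pics
top [[503.5, 0.0, 313.6], [0.0, 503.5, 241.9], [0.0, 0.0, 1.0]] [[-0.028, -0.999, -0.03, 0.046], [-0.998, 0.029, -0.055, 0.516], [0.056, 0.028, -0.998, 1.158], [0.0, 0.0, 0.0, 1.0]]
case [([298.3, 189.0], 0.95), ([223.3, 354.2], 0.91), ([249.0, 269.2], 0.88), ([351.9, 183.6], 0.74), ([147.7, 205.6], 0.56)]
case_knob [([243.8, 163.0], 0.63), ([141.7, 204.3], 0.56), ([215.1, 359.9], 0.47), ([242.1, 270.0], 0.41)]
case_end [([148.6, 228.3], 0.82), ([250.5, 291.1], 0.7), ([245.2, 364.6], 0.55), ([298.9, 185.6], 0.27)]
lane_free []
lane_stop [([243.8, 161.8], 0.71)]
rail_left []
rail_right [([268.1, 225.4], 0.84)]
rack [([300.9, 223.0], 0.69), ([247.3, 292.1], 0.68)]
finial [([305.8, 243.0], 0.53)]
collet [([360.1, 238.6], 0.54)]
side [[505.7, 0.0, 320.2], [0.0, 505.7, 245.7], [0.0, 0.0, 1.0]] [[0.807, -0.59, -0.005, -0.409], [-0.395, -0.534, -0.748, 0.282], [0.439, 0.605, -0.664, 0.968], [0.0, 0.0, 0.0, 1.0]]
case [([386.4, 268.4], 0.86), ([348.7, 239.6], 0.85), ([181.2, 264.9], 0.73), ([260.0, 227.7], 0.61), ([263.3, 244.3], 0.58), ([263.6, 185.0], 0.58), ([325.3, 257.9], 0.23)]
ca
[... 978 characters left out ...]
000e+00]])}
{'clock': 1.1, 'joint_pos': array([1.34898973e+00, 2.40558214e-01, 5.01364347e-03, 1.33518219e+00,
       2.21999423e-07, 1.57082236e+00]), 'joint_vel': array([ 0.00092154, -0.00017992, -0.00082396,  0.00079542, -0.0009726 ,
        0.00021773]), 'tau': array([-1.68258990e-03, -3.72218585e+01,  2.52697599e+01,  1.40903187e-03,
       -9.37062532e-05,  8.37705670e-06]), 'eef_pos': array([0.10999878, 0.48776273, 0.25333258]), 'tool_rot': array([1.10689029e-01, 9.93855089e-01, 3.45839754e-05, 3.73913805e-06]), 'ft_force': array([-0.93582432,  0.04676803, -0.56015438]), 'ft_torque': array([ 0.0199683 , -0.00770855,  0.01715088]), 'grasp_force': 0.0, 'grip_width': 0.08520168877109749}
```

View pics/top0.png

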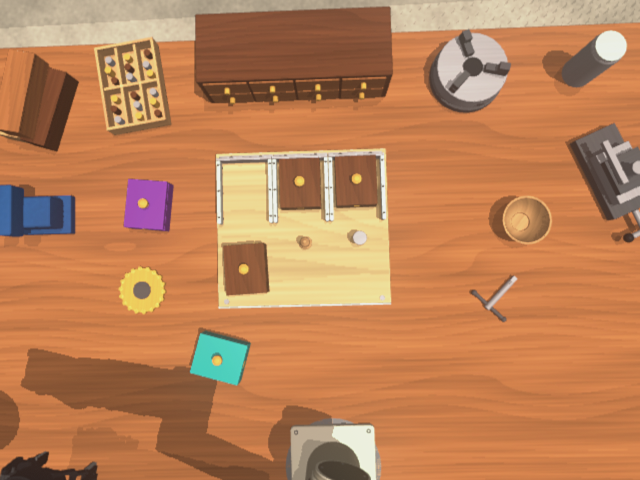

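View pics/side0.png

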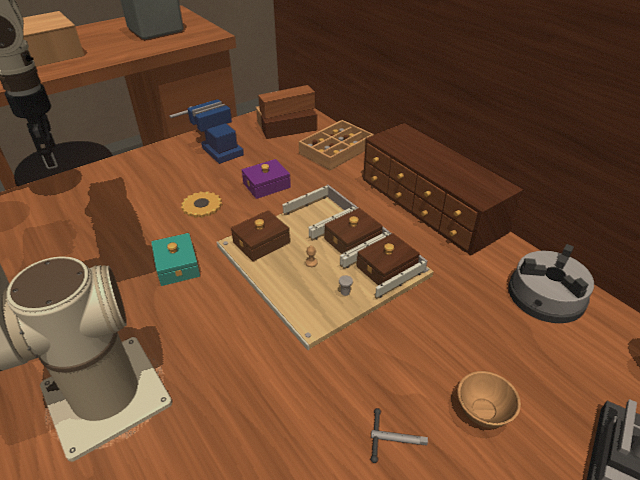

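The empty lane is the left one (mouth about (247,222) in the top picture). The brown case stands before it at (246,268); the finial (305,243) and collet (360,238) are to its right. Next I compute rough poses from the board corners.

```bash
cat > h.py <<'E'
from workcell import bot
import cv2,numpy as np
from scipy.spatial.transform import Rotation as R
def cam(n):
    i=bot.camera_info(n);K=np.array(i["intrinsics"])
    if n=="wrist":
        o=bot.get_obs();T=np.eye(4);T[:3,:3]=R.from_quat(o["tool_rot"]).as_matrix();T[:3,3]=o["eef_pos"]
        return K,np.linalg.inv(T@i["hand_eye"])
    return K,np.array(i["camera_from_world"])
def back(K,T,uv,z):
    uv=np.atleast_2d(uv).astype(float);d=np.c_[uv,np.ones(len(uv))]@np.linalg.inv(K).T@T[:3,:3]
    c=-T[:3,:3].T@T[:3,3];return c+d*((z-c[2])/d[:,2])[:,None]
def proj(K,T,P):
    q=(np.atleast_2d(P)@T[:3,:3].T+T[:3,3])@K.T;return q[:,:2]/q[:,2:]
E
python3 - <<'E'
from h import *
K,T=cam("top")
b=back(K,T,[(219,307),(390.5,304),(386,149.5),(217,154)],.018)
print(np.round(b,3).tolist())
print([np.linalg.norm(b[i]-b[i-1]).round(3) for i in range(4)])
print("knob",back(K,T,[(244,268.5)],.089),"finial",back(K,T,[(305.8,246)],.018))
print("case lid",np.round(back(K,T,[(223,245),(264,241),(269,291),(226,296)],.068),3).tolist())
E
```

```text
[[0.373, 0.255, 0.018], [0.369, -0.142, 0.018], [0.729, -0.144, 0.018], [0.732, 0.253, 0.018]]
[np.float64(0.359), np.float64(0.397), np.float64(0.359), np.float64(0.398)]
knob [[0.45973435 0.18279593 0.089     ]] finial [[0.50847859 0.04946268 0.018     ]]
case lid [[0.514, 0.232, 0.068], [0.52, 0.14, 0.068], [0.408, 0.132, 0.068], [0.4, 0.228, 0.068]]
```

```bash
python3 -m inch '[200,-150,45,0,0,0.215,50, 200,-150,45,0,0,0.215,50, 200,-150,45,0,0,0.215,50, 200,-150,45,0,0,0.215,50, 200,-150,45,0,0,0.215,50, 200,-150,45,0,0,0.215,50, 200,-150,45,0,0,0.215,50,200,-150,45,0,0,0.215,50]'
python3 -m inch '[190,-155,0,0,0,0,50, 190,-155,0,0,0,0,50, 190,-155,0,0,0,0,50, 190,-155,0,0,0,0,50, 190,-155,0,0,0,0,50, 190,-155,0,0,0,0,50, 190,-155,0,0,0,0,50, 190,-155,0,0,0,0,50]'
python3 - <<'E'
from h import *
K,T=cam("wrist");im=bot.camera("wrist");cv2.imwrite("pics/w1.png",im);np.savez("w1.npz",K=K,T=T)
o=bot.get_obs();print(o["clock"],o["eef_pos"],R.from_quat(o["tool_rot"]).as_matrix().round(4).tolist())
E
```

```text
clock: 1.77
eef_pos: [0.3121, 0.3364, 0.299]
tool_rot: [0.006, 1.0, 0.001, 0.001]
ft_force: [-0.7, 0.5, 0.5]
grip_width: 0.0427
grasp_force: 0.0
clock: 2.43
eef_pos: [0.5002, 0.1829, 0.2971]
tool_rot: [0.004, 1.0, 0.0, -0.001]
ft_force: [0.3, -0.7, 0.1]
grip_width: 0.0427
grasp_force: 0.0
2.4833 [0.4993596  0.18366859 0.29740997] [[-1.0, 0.0064, -0.0022], [0.0064, 1.0, 0.0002], [0.0022, 0.0002, -1.0]]
```

View pics/w1.png

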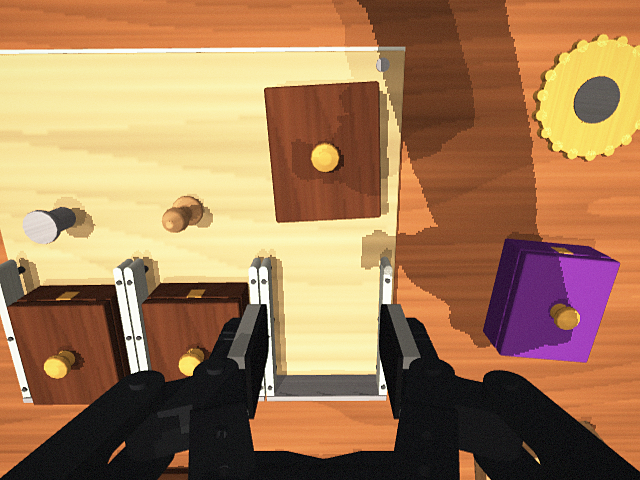

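The image is rotated by half a turn (robot at top). The case lid corners are at about (265,88), (379,82), (380,216), (277,221), and the rail inner edges at about u=271 and u=380. I'll zoom in to get exact edges.

Run:
```python
import cv2
im=cv2.imread("pics/w1.png")
a=cv2.resize(im[240:400,245:405],None,fx=3.7,fy=3.7,interpolation=cv2.INTER_NEAREST)
cv2.imwrite("pics/c1.png",a)
a=cv2.resize(im[70:235,250:400],None,fx=3.6,fy=3.6,interpolation=cv2.INTER_NEAREST)
cv2.imwrite("pics/c2.png",a)
```

```text
(no output)
```

View pics/c1.png

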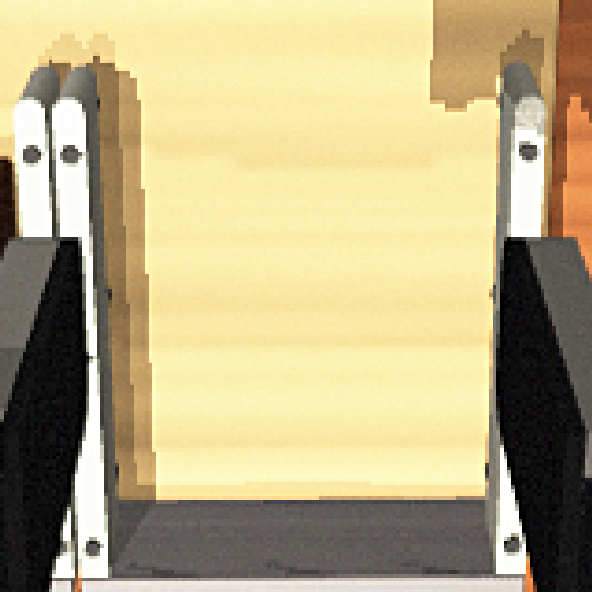

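View pics/c2.png

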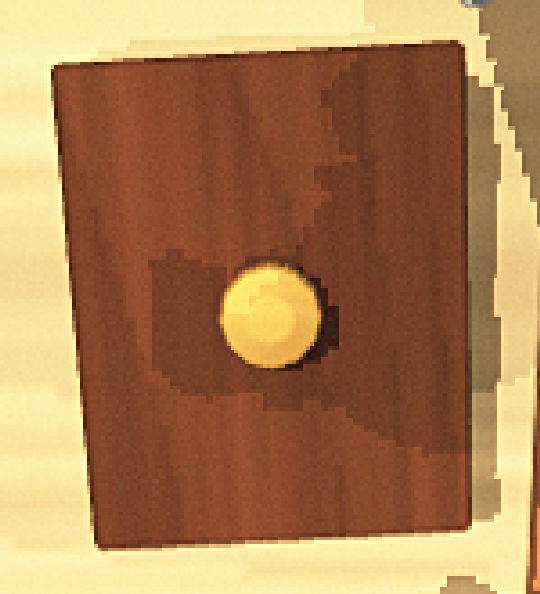

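Crop 1: rail top inner edges run (88,100)→(109,578) and (514,97)→(496,573). Crop 2: lid corners at (52,66), (463,41), (469,527), (98,549).

Run:
```python
from h import *
d=np.load("w1.npz");K,T=d["K"],d["T"]
r=np.array([(88,100),(109,578),(514,97),(496,573)])/3.7+[245-.4,240-.4]
c=np.array([(52,66),(463,41),(469,527),(98,549)])/3.6+[250-.4,70-.4]
k=np.array([(271,315)])/3.6+[250,70]
P=back(K,T,r,.054);C=back(K,T,c,.068)
print(P.round(4).tolist())
yaws=[np.arctan2(*(P[1]-P[0])[1::-1]),np.arctan2(*(P[3]-P[2])[1::-1])];print("rail yaw",yaws,"width",P[2]-P[0])
print(C.round(4).tolist(),"centre",C.mean(0))
print("edges yaw",[round(float(np.arctan2(*(b-a)[1::-1])),4) for a,b in((C[0],C[3]),(C[1],C[2]),(C[0],C[1]),(C[3],C[2]))],[round(float(np.linalg.norm(b-a)),4) for a,b in((C[0],C[3]),(C[1],C[2]),(C[0],C[1]),(C[3],C[2]))])
print("knob",back(K,T,k,.089))
mouth=(P[0]+P[2])/2;y=np.mean(yaws);v=C.mean(0)-mouth
print("mouth",mouth,"case in lane",v[0]*np.cos(y)+v[1]*np.sin(y),-v[0]*np.sin(y)+v[1]*np.cos(y))
```

```text
[[0.564, 0.1298, 0.054], [0.7095, 0.1286, 0.054], [0.5641, 0.2381, 0.054], [0.7087, 0.2383, 0.054]]
rail yaw [np.float64(-0.008337129808362289), np.float64(0.001206213133262012)] width [6.90430639e-05 1.08354766e-01 0.00000000e+00]
[[0.4067, 0.1359, 0.068], [0.4024, 0.2261, 0.068], [0.5121, 0.2311, 0.068], [0.5169, 0.1412, 0.068]] centre [0.45952002 0.18358968 0.068     ]
edges yaw [0.0489, 0.0457, 1.6194, 1.6238] [0.1103, 0.1099, 0.0904, 0.09]
knob [[0.45909869 0.18391755 0.089     ]]
mouth [0.56407362 0.18394686 0.054     ] case in lane -0.10455165821991781 -0.0007299583161892453
```

```bash
python3 -m inch '[-42,0,0,0,0,0,50, -84,0,0,0,0,0,50, -130,0,0,0,0,0,50, -130,0,0,0,0,0,50, -130,0,-40,0,0,0,50, -130,0,-80,0,0,0,50, -130,0,-120,0,0,0,50, -130,0,-120,0,0,0,50]'
python3 -m inch '[0,0,-40,0,0,0,50, 0,0,-80,0,0,0,50, 0,0,-110,0,0,0,50, 0,0,-127,0,0,0,50, 0,0,-127,0,0,0,50, 0,0,-127,0,0,0,50]'
python3 - <<'E'
from h import *
K,T=cam("wrist");im=bot.camera("wrist");cv2.imwrite("pics/w2.png",im)
o=bot.get_obs();print(o["clock"],o["eef_pos"],o["tool_rot"],o["ft_force"])
s=bot.camera("side")[190:310,170:330];cv2.imwrite("pics/s2.png",np.hstack([cv2.resize(s,None,fx=2.5,fy=2.5),cv2.resize(im,(400,300))]))
E
```

```text
clock: 3.15
eef_pos: [0.3624, 0.1813, 0.1715]
tool_rot: [0.001, 1.0, -0.003, -0.007]
ft_force: [-1.4, -0.8, -1.6]
grip_width: 0.0433
grasp_force: 0.0
clock: 3.65
eef_pos: [0.3701, 0.1839, 0.0523]
tool_rot: [0.002, 1.0, 0.0, -0.0]
ft_force: [0.6, 0.7, 0.9]
grip_width: 0.0427
grasp_force: 0.0
3.7 [0.37113484 0.18424008 0.05313684] [2.59026909e-03 9.99995807e-01 6.59580325e-04 1.11442843e-03] [0.46909024 0.95624384 0.64971207]
```

View pics/s2.png

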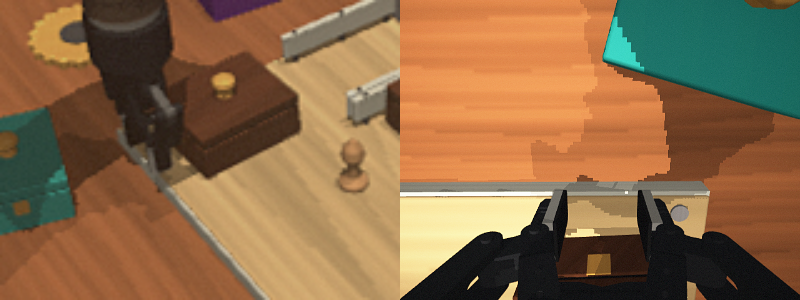

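The fingers stand upright behind the near end, one on each side of the lock plate (598,262). I start with a gentle squaring push, stopping short of the mouth.

```bash
python3 -m inch '[7,0,0,0,0,0,50, 14,0,0,0,0,0,50, 18,0,0,0,0,0,50, 22,0,0,0,0,0,50, 26,0,0,0,0,0,50, 30,0,0,0,0,0,50, 34,0,0,0,0,0,50, 38,0,0,0,0,0,50]'
python3 -m inch '[4,0,0,0,0,0,50, 8,0,0,0,0,0,50, 12,0,0,0,0,0,50, 14,0,0,0,0,0,50, 14,0,0,0,0,0,50]'
python3 - <<'E'
from h import *
im=bot.camera("wrist");o=bot.get_obs();print(o["clock"],o["eef_pos"],o["tool_rot"],o["ft_force"])
t=bot.camera("top");cv2.imwrite("pics/t3.png",np.hstack([cv2.resize(t[140:310,205:330],None,fx=3.2,fy=3.2,interpolation=cv2.INTER_NEAREST),cv2.resize(im[250:,160:480],(400,288)) if 0 else cv2.resize(im[200:],(400,544))]))
E
```

```text
clock: 4.42
eef_pos: [0.4077, 0.1824, 0.0511]
tool_rot: [0.003, 1.0, -0.0, -0.001]
ft_force: [-4.5, -0.4, 3.6]
grip_width: 0.0423
grasp_force: 2.1
clock: 4.83
eef_pos: [0.4232, 0.1828, 0.0513]
tool_rot: [0.004, 1.0, -0.0, 0.001]
ft_force: [0.1, 0.0, -0.2]
grip_width: 0.0425
grasp_force: 0.2
4.8833 [0.42315136 0.18282617 0.05136135] [3.60535304e-03 9.99993088e-01 4.24710181e-05 9.07187494e-04] [ 0.08581759 -0.49530333  0.06892662]
```

View pics/t3.png

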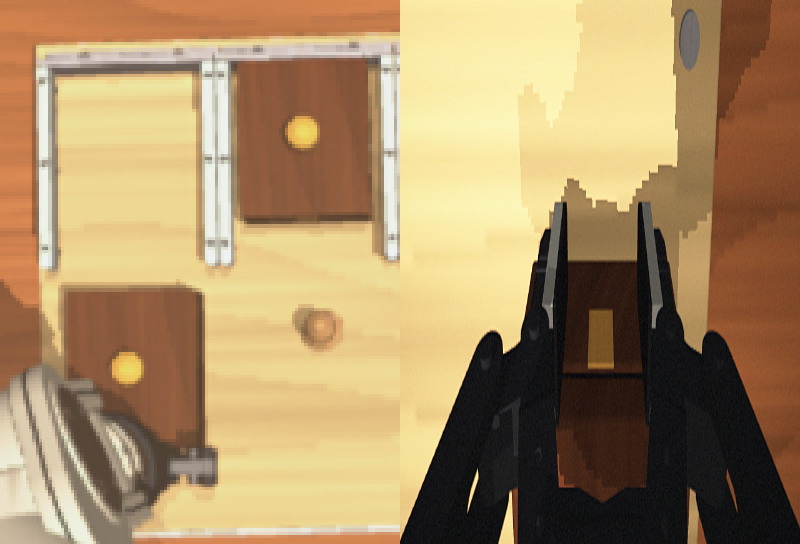

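The case looks square now: its far lid edge (62..203, ~288) lies parallel to the mouth. I back off and take a second, precise wrist look before entering the lane.

```bash
python3 -m inch '[-15,0,0,0,0,0,50, -25,0,0,0,0,0,50, -25,0,40,0,0,0,50, -25,0,80,0,0,0,50, -25,0,120,0,0,0,50, -15,0,160,0,0,0,50, 5,0,195,0,0,0,50, 30,0,220,0,0,0,50]'
python3 -m inch '[35,0,25,0,0,0,50, 50,0,28,0,0,0,50, 50,0,28,0,0,0,50, 50,0,28,0,0,0,50, 50,0,28,0,0,0,50]'
python3 - <<'E'
from h import *
K,T=cam("wrist");im=bot.camera("wrist");np.savez("w4.npz",K=K,T=T);cv2.imwrite("pics/w4.png",im)
o=bot.get_obs();print(o["clock"],o["eef_pos"],o["tool_rot"])
cv2.imwrite("pics/c4.png",cv2.resize(im[110:310,240:400],None,fx=3,fy=3,interpolation=cv2.INTER_NEAREST))
E
```

```text
clock: 5.6
eef_pos: [0.4523, 0.1832, 0.2759]
tool_rot: [0.003, 1.0, 0.001, 0.003]
ft_force: [2.2, 1.4, 0.8]
grip_width: 0.0429
grasp_force: 0.0
clock: 6.02
eef_pos: [0.5006, 0.1825, 0.2982]
tool_rot: [0.003, 1.0, -0.0, -0.001]
ft_force: [-0.3, -1.1, -0.6]
grip_width: 0.0428
grasp_force: 0.0
6.0667 [0.50031959 0.1825605  0.29822222] [ 3.13092191e-03  9.99994012e-01 -4.84094527e-04 -1.39267188e-03]
```

View pics/c4.png

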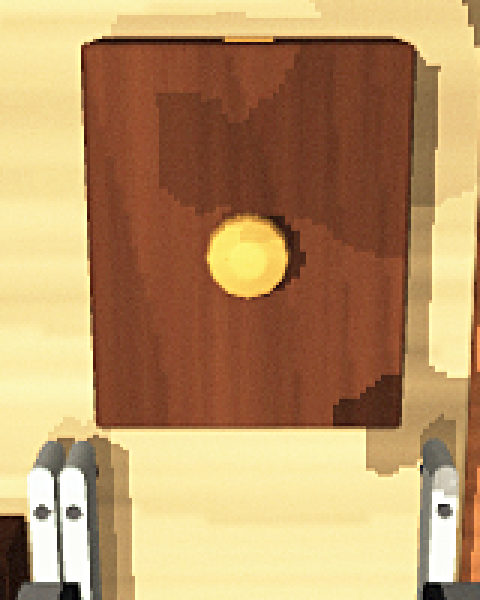

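Lid corners in the crop: (82,43), (414,43), (402,427), (97,427). Rail inner top edges at the mouth: (88,468) and (433,468).

Run:
```python
from h import *
d=np.load("w4.npz");K,T=d["K"],d["T"]
f=lambda a:np.array(a)/3+[240-.4,110-.4]
C=back(K,T,f([(82,43),(414,43),(402,427),(97,427)]),.068);P=back(K,T,f([(88,468),(433,468)]),.054)
yw=[round(float(np.arctan2(*(b-a)[1::-1])),4) for a,b in((C[0],C[3]),(C[1],C[2]))]
print(C.round(4).tolist(),C.mean(0).round(4),yw,P.round(4).tolist(),P.mean(0).round(4))
print(back(K,T,f([(247,257)]),.089))
im=cv2.imread("pics/w4.png").astype(int)  # sub-pixel check of edges
for r in (170,200): print(r,im[r,262:276].sum(1).tolist(),im[r,370:382].sum(1).tolist())
```

```text
[[0.4346, 0.1359, 0.068], [0.4352, 0.2261, 0.068], [0.5458, 0.2262, 0.068], [0.5452, 0.135, 0.068]] [0.4902 0.1808 0.068 ] [-0.008, 0.0014] [[0.5638, 0.1297, 0.054], [0.5644, 0.2381, 0.054]] [0.5641 0.1839 0.054 ]
[[0.48954913 0.18039669 0.089     ]]
170 [621, 622, 629, 627, 651, 653, 338, 163, 251, 228, 258, 245, 256, 244] [231, 221, 228, 223, 229, 203, 136, 353, 312, 336, 327, 322]
200 [649, 652, 660, 654, 657, 658, 677, 550, 157, 221, 247, 252, 258, 244] [267, 272, 283, 293, 221, 183, 361, 484, 452, 458, 447, 443]
```

The case is square but about 3.3 mm right of the lane centre. I'll push with a slight +y slant over the next 40 mm, then straight along the lane.

```bash
python3 -m inch '[-35,0,0,0,0,0,50, -70,0,0,0,0,0,50, -96,-1.5,-10,0,0,0,50, -96,-1.5,-20,0,0,0,50, -96,-1.5,-50,0,0,0,50, -96,-1.5,-90,0,0,0,50, -96,-1.5,-120,0,0,0,50, -96,-1.5,-120,0,0,0,50]'
python3 -m inch '[0,0,-40,0,0,0,50, 0,0,-80,0,0,0,50, 0,0,-110,0,0,0,50, 0,0,-126,0,0,0,50, 0,0,-126,0,0,0,50, 6,0,-126,0,0,0,50, 12,0,-126,0,0,0,50, 15,0,-126,0,0,0,50]'
python3 -c "
from h import *
o=bot.get_obs();print(o['clock'],o['eef_pos'],o['tool_rot'],o['ft_force'])"
```

```text
clock: 6.73
eef_pos: [0.3999, 0.179, 0.1733]
tool_rot: [0.003, 1.0, -0.003, -0.006]
ft_force: [-0.9, -0.7, -0.6]
grip_width: 0.0424
grasp_force: 0.0
clock: 7.4
eef_pos: [0.4237, 0.1823, 0.0557]
tool_rot: [0.003, 1.0, 0.001, 0.002]
ft_force: [-2.6, 0.9, 1.6]
grip_width: 0.0429
grasp_force: 1.9
7.4 [0.4237323  0.18225875 0.0556578 ] [0.00342802 0.99999097 0.00107843 0.00226983] [-2.63595668  0.87419145  1.61659173]
```

```bash
python3 -m inch '[4,0,0,0,0,0,50, 8,0.5,0,0,0,0,50, 12,1,0,0,0,0,50, 16,1.5,0,0,0,0,50, 20,2,0,0,0,0,50, 24,2.5,0,0,0,0,50, 28,3,0,0,0,0,50, 32,3.5,0,0,0,0,50]'
python3 - <<'E'
from h import *
im=bot.camera("wrist");o=bot.get_obs();print(o["clock"],o["eef_pos"],o["tool_rot"],o["ft_force"])
t=bot.camera("top");cv2.imwrite("pics/t5.png",np.hstack([cv2.resize(t[145:295,210:280],None,fx=4,fy=4,interpolation=cv2.INTER_NEAREST),cv2.resize(im[240:],(500,600))]))
E
```

```text
clock: 8.07
eef_pos: [0.4533, 0.1847, 0.0532]
tool_rot: [0.003, 1.0, -0.0, -0.0]
ft_force: [-5.0, -0.3, 3.3]
grip_width: 0.0427
grasp_force: 2.0
8.1167 [0.45450881 0.18497764 0.05330482] [3.52982164e-03 9.99993484e-01 9.61297315e-05 7.49914235e-04] [-0.66970598  0.67615265 -0.67951271]
```

View pics/t5.png

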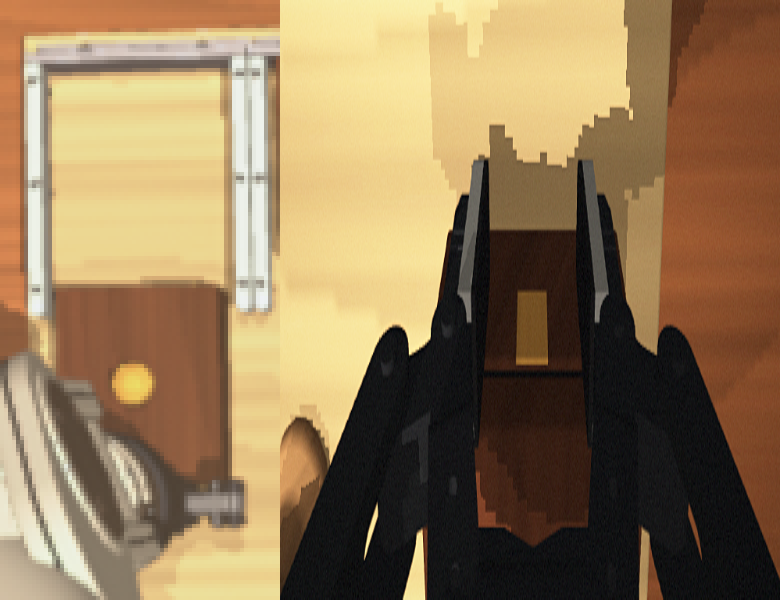

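The case's far end is entering the mouth: lid edges at crop columns ~53 and ~224, rail top inner edges at ~43 and ~236. I check the gaps.

Run:
```python
from h import *
K,T=cam("top");f=lambda a:np.array(a)/4+[210-.4,145-.4]
C=back(K,T,f([(53,285),(225,285)]),.068);P=back(K,T,f([(43,300),(236,300)]),.054);k=back(K,T,f([(133,383)]),.089)
print(C.round(4).tolist(),C.mean(0),P.round(4).tolist(),P.mean(0),k)
im=cv2.imread("pics/t5.png")
for r in(302,350):print([im[r,4*c+2].tolist() for c in list(range(6,16))+list(range(53,63))])
```

```text
[[0.5791, 0.2316, 0.068], [0.5762, 0.1349, 0.068]] [0.57765165 0.18326565 0.068     ] [[0.5724, 0.2404, 0.054], [0.569, 0.1306, 0.054]] [0.5706792  0.18548843 0.054     ] [[0.52143521 0.18410177 0.089     ]]
[[88, 120, 168], [204, 228, 227], [235, 241, 237], [238, 241, 238], [221, 228, 225], [141, 154, 158], [111, 124, 132], [78, 95, 113], [64, 91, 138], [61, 88, 137], [61, 89, 136], [54, 76, 110], [49, 69, 95], [51, 71, 95], [79, 116, 146], [119, 156, 183], [229, 236, 232], [240, 242, 238], [239, 241, 238], [198, 208, 207]]
[[80, 104, 138], [92, 122, 151], [100, 141, 172], [108, 156, 189], [146, 215, 233], [153, 224, 238], [117, 171, 203], [105, 151, 185], [73, 106, 151], [62, 90, 140], [61, 90, 138], [55, 80, 119], [48, 67, 95], [57, 80, 103], [114, 168, 200], [144, 214, 236], [147, 217, 237], [146, 216, 236], [146, 216, 236], [145, 215, 236]]
```

Centred to about 1 mm and square. Pushing on straight down the lane.

```bash
python3 -m inch '[5,0,0,0,0,0,50, 10,0,0,0,0,0,50, 15,0,0,0,0,0,50, 20,0,0,0,0,0,50, 25,0,0,0,0,0,50, 30,0,0,0,0,0,50, 35,0,0,0,0,0,50, 40,0,0,0,0,0,50]'
python3 - <<'E'
from h import *
o=bot.get_obs();print(o["clock"],o["eef_pos"],o["tool_rot"],o["ft_force"],o["ft_torque"])
t=bot.camera("top");s=bot.camera("side");cv2.imwrite("pics/t6.png",np.hstack([cv2.resize(t[145:295,210:280],None,fx=4,fy=4,interpolation=cv2.INTER_NEAREST),cv2.resize(s[160:310,220:350],None,fx=4,fy=4)]))
E
```

```text
clock: 8.83
eef_pos: [0.4936, 0.1847, 0.0532]
tool_rot: [0.003, 1.0, -0.0, -0.0]
ft_force: [-1.2, 0.3, -1.6]
grip_width: 0.0429
grasp_force: 0.9
8.8333 [0.49355054 0.18467267 0.05317497] [ 3.45227511e-03  9.99994037e-01 -8.10115153e-05 -2.02948942e-05] [-1.2288188   0.25869314 -1.64039266] [ 0.01987795  0.38812311 -0.07216358]
```

View pics/t6.png

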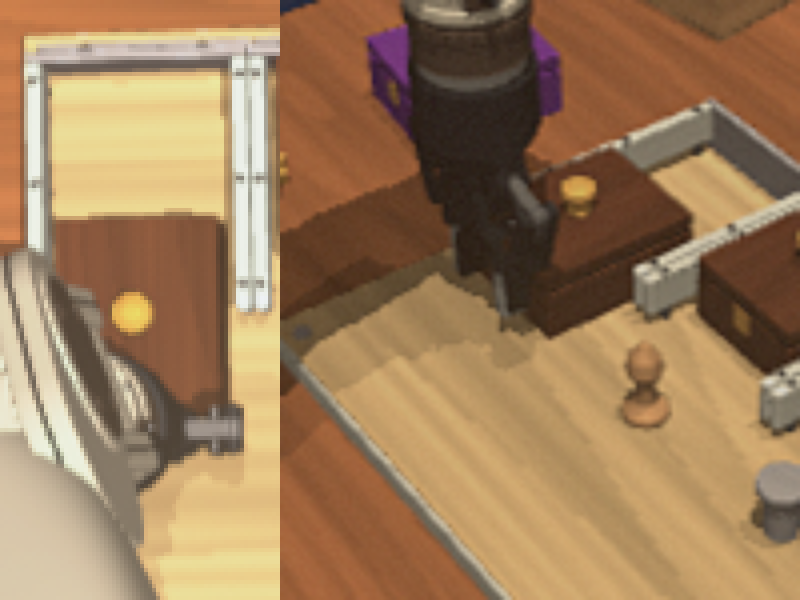

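The case is square inside the rails with its knob at (132,312) in the left crop, clear on both sides. Continuing, then slow over the last stretch.

```bash
python3 -m inch '[5,0,0,0,0,0,50, 10,0,0,0,0,0,50, 15,0,0,0,0,0,50, 20,0,0,0,0,0,50, 25,0,0,0,0,0,50, 30,0,0,0,0,0,50, 35,0,0,0,0,0,50, 40,-0.2,0,0,0,0,50]'
python3 -m inch '[5,0,0,0,0,0,50, 10,0,0,0,0,0,50, 15,0,0,0,0,0,50, 20,-0.2,0,0,0,0,50, 25,-0.2,0,0,0,0,50, 30,-0.2,0,0,0,0,50, 34,-0.2,0,0,0,0,50, 37,-0.2,0,0,0,0,50]'
python3 -m inch '[2,0,0,0,0,0,50, 4,0,0,0,0,0,50, 6,0,0,0,0,0,50, 8,0,0,0,0,0,50]'
```

```text
clock: 9.6
eef_pos: [0.5334, 0.1846, 0.0534]
tool_rot: [0.003, 1.0, 0.0, -0.0]
ft_force: [-4.6, -0.0, 3.4]
grip_width: 0.0429
grasp_force: 2.2
clock: 10.27
eef_pos: [0.5706, 0.1843, 0.0533]
tool_rot: [0.003, 1.0, -0.0, 0.0]
ft_force: [-4.0, 0.3, 3.1]
grip_width: 0.0425
grasp_force: 2.0
clock: 10.6
eef_pos: [0.5781, 0.1843, 0.0533]
tool_rot: [0.003, 1.0, -0.0, -0.0]
ft_force: [-4.0, 0.7, 2.6]
grip_width: 0.0425
grasp_force: 1.9
```

```bash
python3 -m inch '[2,0,0,0,0,0,50, 4,0,0,0,0,0,50]'
python3 -m inch '[1,0,0,0,0,0,50, 2,0,0,0,0,0,50]'
python3 -m inch '[1,0,0,0,0,0,50, 2,0,0,0,0,0,50]'
```

```text
clock: 10.77
eef_pos: [0.5821, 0.1844, 0.0532]
tool_rot: [0.003, 1.0, -0.0, 0.0]
ft_force: [-3.0, -1.0, 3.0]
grip_width: 0.0428
grasp_force: 1.8
clock: 10.93
eef_pos: [0.5841, 0.1843, 0.0532]
tool_rot: [0.003, 1.0, -0.0, -0.0]
ft_force: [-3.8, -0.6, 2.4]
grip_width: 0.0428
grasp_force: 1.9
clock: 11.1
eef_pos: [0.5851, 0.1843, 0.0533]
tool_rot: [0.003, 1.0, -0.0, -0.001]
ft_force: [-8.0, 0.4, 5.6]
grip_width: 0.0427
grasp_force: 4.1
```

```bash
python3 -m inch '[0.5,0,0,0,0,0,50, 1,0,0,0,0,0,50, 1,0,0,0,0,0,50]'
python3 -c "
from h import *
print(bot.get_obs()['ft_torque'])"
```

```text
clock: 11.35
eef_pos: [0.5851, 0.1843, 0.0532]
tool_rot: [0.003, 1.0, -0.0, -0.002]
ft_force: [-9.3, 0.6, 6.0]
grip_width: 0.0429
grasp_force: 4.3
[-0.06041427  1.56985795 -0.06838163]
```

```bash
python3 -m inch '[1,0,0,0,0,0,50, 2,0,0,0,0,0,50, 2,0,0,0,0,0,50]'
python3 -m inch '[-3,0,0,0,0,0,50, -10,0,0,0,0,0,50, -25,0,0,0,0,0,50, -45,0,0,0,0,0,50, -60,0,20,0,0,0,50, -70,0,60,0,0,0,50, -80,0,100,0,0,0,50, -90,0,130,0,0,0,50]'
python3 -m inch '[0,0,40,0,0,0,50, 0,0,80,0,0,0,50, 20,0,115,0,0,0,50, 40,0,115,0,0,0,50, 40,0,115,0,0,0,50, 40,0,115,0,0,0,50]'
python3 - <<'E'
from h import *
K,T=cam("wrist");im=bot.camera("wrist");np.savez("w7.npz",K=K,T=T);cv2.imwrite("pics/w7.png",im)
o=bot.get_obs();print(o["clock"],o["eef_pos"],o["tool_rot"])
s=bot.camera("side")
cv2.imwrite("pics/c7.png",np.hstack([cv2.resize(im[210:400,235:405],(510,570)),cv2.resize(s[165:285,265:325],(285,570))]))
E
```

```text
clock: 11.6
eef_pos: [0.5851, 0.1843, 0.0532]
tool_rot: [0.003, 1.0, -0.0, -0.004]
ft_force: [-13.2, -0.7, 10.6]
grip_width: 0.0427
grasp_force: 6.9
clock: 12.27
eef_pos: [0.5001, 0.1847, 0.1864]
tool_rot: [0.004, 1.0, 0.001, 0.003]
ft_force: [0.2, 0.9, -1.1]
grip_width: 0.0429
grasp_force: 0.0
clock: 12.77
eef_pos: [0.5404, 0.1843, 0.2986]
tool_rot: [0.004, 1.0, 0.0, 0.001]
ft_force: [0.5, 0.2, 0.1]
grip_width: 0.0427
grasp_force: 0.0
12.8167 [0.53931939 0.184187   0.2978283 ] [ 3.65203561e-03  9.99993315e-01 -7.82188600e-05  1.60424895e-04]
```

View pics/c7.png

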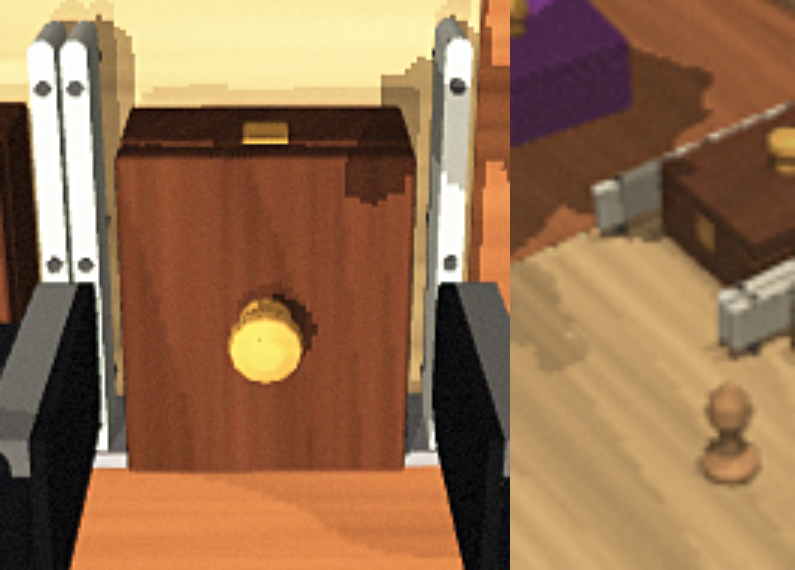

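The case is home: its far edge (130–405, 468) lies along the stop, it is square, and there are even gaps to both rails. The robot is clear.

```bash
python3 -c "
from workcell import bot
print(bot.job_done())"
```

```text
the job is handed in; nothing more can be done
None
```

The case stands home and square against the back stop of the left lane, about centred between the rails as far as the camera images show; the robot is clear and the job is handed in.

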